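# Lock the test box and take out the key

## Task

The bench test box is shut but not locked. Turn its key clockwise as far as it goes so that the bolt shoots right across into its keeper, turn the key back to the one position where it comes out, draw it straight up out of the lock and put it down, without dropping it from a height, inside the shallow white tray. Do not disturb the flask, the dish, the screwdriver or the meter.

Things in the scene. Friction and masses are not known exactly. Their poses are not given: they have to be found in the camera images.
- testbox: Grey box, 240 (x) x 220 (y) x 70 mm high, fixed; origin under its centre, z up, +x away from the robot within its yaw. On its lid a steel lock case 92 (x) x 82 (y) mm, centred 20 mm to +x and 5 mm to +y of the box centre, top 116 mm above the bench. The bolt leaves the case towards +x into a staple (keeper) no higher than the case. Only the key stands higher.
- lock_mouth (a point): Centre of the round brass plug (35 mm across) at the flat top of the lock case, on the upright axis of plug and key; axes as the test box. An 11 mm wide notch in the steel top, on the plug's -x side, lets the key's bit out; elsewhere the 6 mm top traps it, so the key lifts out only with the plug at 0 (within about 0.1 rad). It stands 38 mm deep and must rise more than that.
- plug (a joint): Turn of the brass plug, rad: 0 is the start and the only position where the key comes out (there is a stop); it grows clockwise seen from above, to a stop at 1.5. It turns with the key, with up to 0.06 rad of play, and stays where it is left (friction about 0.05 Nm).
- bolt (a joint): Travel of the bolt, m: 0 to 0.003 at the start (its end about flush with the lock case), 0.02 at its stop. From about 0.7 rad of key turn the key's bit pushes it (about 3 N of friction); a full turn of the key brings it to 0.018 to 0.02, in the keeper. It stays there when the key turns back.
- bolt_end (a point): Centre of the end face of the steel bolt (14 mm wide, 16 mm high), 24 mm towards the box's +y from the lock axis, 98 mm above the bench; axes as the test box.
- key_head (a point): Centre of the key's head, where to grip: a flat black block 54 wide (key x) x 10 thick (key y) x 48 mm high (key z). Key z runs from tip to head. At the start it stands upright in the lock, axes as the test box's, this point on the lock axis 36 mm above the lock case's top. Loose, about 60 g, 98 mm long overall; the tip is 74 mm below this point.
- key_tip (a point): Middle of the tip of the key's steel blade (24 wide x 6 mm thick), 74 mm from key_head along the key's -z; axes as key_head. A bit 6 mm thick reaches 26 mm from the key's axis towards the key's -x, between 12 and 29 mm from the tip.
- tray_in (a point): Centre of the inner floor (about 4 mm above the bench) of the shallow white plastic tray, 240 (x) x 180 (y) x 25 mm high, walls 4 mm, open at the top, fixed to the bench; its x is its long side.
- flask: Amber glass flask with copper cap, 64 mm across, 170 mm high; origin under its centre. Leave alone.
- dish: White ceramic dish 90 mm across, 22 mm high; origin under its centre. Leave alone.
- driver: Screwdriver with black handle, 190 mm long, lying along its x. Leave alone.
- meter: Grey hand meter 160 x 80 x 34 mm lying flat; origin under its centre. Leave alone.
- key: The whole key as one body; origin at the middle of its tip, axes as key_head.
Things that resemble listed ones, but are neither listed nor needed, are in the scene too. There is more than one size of the key; the job needs the smallest.

How it is judged:
By the outcome, as a careful person would: the job done as asked, in the order asked, and still so for the second after the job is handed in, with the robot touching nothing.
It also fails if it takes over 56 s, if anything falls off the work surface, if the arm or the gripper's body presses on something with over 40 N, if the wrist force passes 120 N, or if a joint passes its speed limit or range.

## Robot

A 6-joint arm with a two-finger parallel gripper is mounted at the origin on the work surface. World frame = base frame: x ahead of the robot, y to its left, z up, the work surface at z = 0. Lengths are in m, angles in rad, forces in N, time in s.
With the tool pointing down it reaches from about 0.3 to 0.875 m from the base axis. Payload 6.4 kg.
Tool frame: the origin (TCP) lies at the very end of the fingers, on their centre line; the grasp point (between the pads) lies 19 mm behind it (r.tcp_to_grasp is the distance from the TCP to the grasp point, in m); z points along the fingers, y is the direction in which the jaws open and shut (so a half turn about z gives the same grasp; the last joint's range is limited). The gripper opens to 85 mm and grips with 20 to 120 N. Pads are 22 mm wide; open, the fingers measure 114 mm over their backs; the gripper's body (76 mm by 85 mm) begins 54 mm behind the grasp point. The pads swing forward as they close: fully open they stand 13 mm farther back than shut.
Start: joints at [1.044, 0.181, 1.607, -0, 1.354, -0.206], TCP at [0.181, 0.546, 0.231] pointing down, gripper open.
Joint ranges: [-2.99, 2.99], [-0.89, 2.07], [0.3, 2.58], [-1.14, 4.28], [0, 2.63], [-3.12, 3.12]. Speed limits (rad/s): [2.57, 2.57, 3.01, 3.14, 3.14, 3.14].

## Interface

Orientations are given as a unit quaternion [w, x, y, z].
In Python, from plant import r, camera gives the robot as it stands. The module is installed in compiled form; this text tells all that it offers.
- The arm moves only by the shell command python3 -m pendant 'ROWS' [OPENING] [FORCE]. ROWS is JSON, a list of rows, each an object of numbers: "x", "y", "z": the shift along the tool's x, y, z in m; "wx", "wy", "wz": the turn, a rotation vector about the tool's x, y, z in degrees. In form: [{"x": .., "y": .., "z": .., "wx": .., "wy": .., "wz": ..}, ...]. A call has 1 to 10 rows; each row is the pose to reach, as a shift and turn from the pose measured when the call began, along the tool's axes at that moment; what a row does not reach only later rows make up. A row lasts 1/8 s, in which the tool goes at most 62.5 mm and 10.7 degrees, less where a joint would pass 70% of its speed; a pose out of reach is approached as far as the arm can. A call with a gripper value outside its range is refused whole. OPENING is the finger opening in m, from 0 to 0.0854, set as the call begins (- or left out, the last holds). The fingers move at their own pace and stop on an object; FORCE is the grip in N (left out, the last holds). Time passes only in rows, so rows that repeat a pose let the fingers close. It gives the time, the measured TCP pose, the force and the opening at its end, in the units of the state.
- r.observe(): the state, without advancing time (a new reading comes with each control period).
- camera(name): name is "scene" or "top" or "wrist"; returns a dict with "img" (480x640x3 uint8, red, green, blue), "fx", "fy", "cx", "cy" (pixels), "D" ([k1, k2, p1, p2, k3] as OpenCV has them; the pictures are not rectified), "cam_to_world" (4x4, takes a point from camera to world coordinates); the wrist camera has in their place "mount" (4x4, takes a point from camera to tool coordinates, whose origin is the TCP and whose axes are the flange's). Camera axes: x right, y down, z forward; pixel columns grow to the right and rows downward; lengths in m; the calibration is good to about 2 mm. A picture is of the moment at which its call begins: read the wrist's pose just before it. There is no depth.
- r.hand_in(): hands the job in, once; it reports no verdict.
The state is a dict: "time": time; "joint_positions": joint angles; "joint_vel": joint speeds; "joint_efforts": joint torques, N m; "ee_pos": TCP position; "eef_rot": TCP orientation; "force": force on the tool from outside, world axes, zero at the start; "moment": the same for the moment, N m; "width": finger opening in m.
Only numpy, scipy, OpenCV 4.12 (cv2) and the standard library are available. Lean on these libraries where they do the work, as an engineer would, in place of code of your own. Each camera call takes 0.05 s, during which the arm holds its last target.

## Working session

There is one attempt and no reset: what is moved stays moved. The work goes in short steps, Python scripts to look and compute and a shell command to move; the robot and the scene stay as the last step left them, time stands still between calls to the robot, and variables do not carry over. Pictures are saved under pics/ and viewed, and the job is handed in when it is done.

```bash
mkdir -p pics; cat > h.py <<'E'
import numpy as np, cv2
from plant import r, camera
from scipy.spatial.transform import Rotation as R
def rot(q): return R.from_quat([q[1],q[2],q[3],q[0]])
def T_tool():
    s=r.observe(); T=np.eye(4); T[:3,:3]=rot(s['eef_rot']).as_matrix(); T[:3,3]=s['ee_pos']; return T
def snap(name,fn=None):
    T=T_tool(); c=camera(name)
    c['T']=np.array(c['cam_to_world']) if name!='wrist' else T@np.array(c['mount'])
    if fn: cv2.imwrite('pics/'+fn,c['img'][:,:,::-1])
    np.savez('pics/last_%s.npz'%name,**{k:np.array(v) for k,v in c.items()})
    return c
def load(name): return dict(np.load('pics/last_%s.npz'%name))
def K(c): return np.array([[c['fx'],0,c['cx']],[0,c['fy'],c['cy']],[0,0,1]],float)
def ray(c,px):
    u=cv2.undistortPoints(np.array(px,float).reshape(-1,1,2),K(c),np.array(c['D'],float)).reshape(-1,2)
    d=np.c_[u,np.ones(len(u))]@c['T'][:3,:3].T
    return c['T'][:3,3],d
def onz(c,px,z):
    o,d=ray(c,px); return o+d*((z-o[2])/d[:,2])[:,None]
def proj(c,P):
    Ti=np.linalg.inv(c['T']); 
    return cv2.projectPoints(np.array(P,float).reshape(-1,3),cv2.Rodrigues(Ti[:3,:3])[0],Ti[:3,3],K(c),np.array(c['D'],float))[0].reshape(-1,2)
E
python3 - <<'E'
from h import *
for n in ['scene','top','wrist']: 
    c=snap(n,n+'0.png'); print(n,c['T'].round(3).tolist(),c['fx'])
s=r.observe(); print(s['time'],s['ee_pos'],s['eef_rot'],s['width'],r.tcp_to_grasp)
E
```

```text
scene [[-0.82, 0.386, -0.423, 1.093], [0.573, 0.561, -0.598, 0.746], [0.006, -0.732, -0.681, 0.894], [0.0, 0.0, 0.0, 1.0]] 605.4694205295272
top [[-0.021, -0.981, 0.195, 0.422], [-1.0, 0.021, -0.004, 0.096], [0.0, -0.195, -0.981, 1.162], [0.0, 0.0, 0.0, 1.0]] 545.82512376245
wrist [[0.315, 0.898, 0.306, 0.103], [0.949, -0.297, -0.103, 0.572], [-0.002, 0.323, -0.946, 0.374], [0.0, 0.0, 0.0, 1.0]] 389.33555277932595
0.15 [0.18108523 0.54529723 0.23058644] [-2.30963586e-04  1.59696430e-01  9.87165937e-01 -6.40243494e-04] 0.08555005407669013 0.0187
```

View pics/scene0.png

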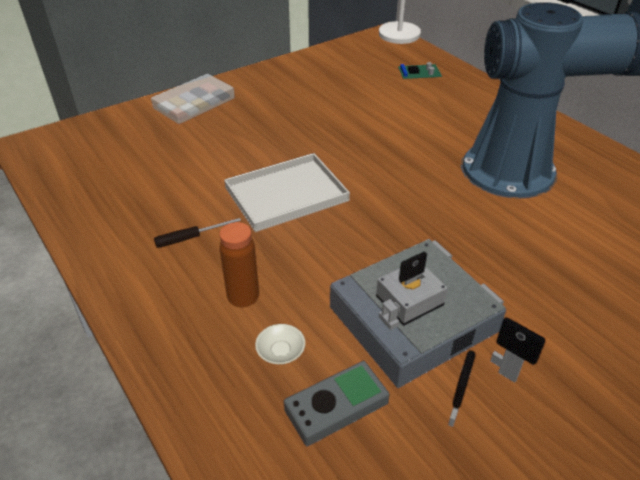

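View pics/top0.png

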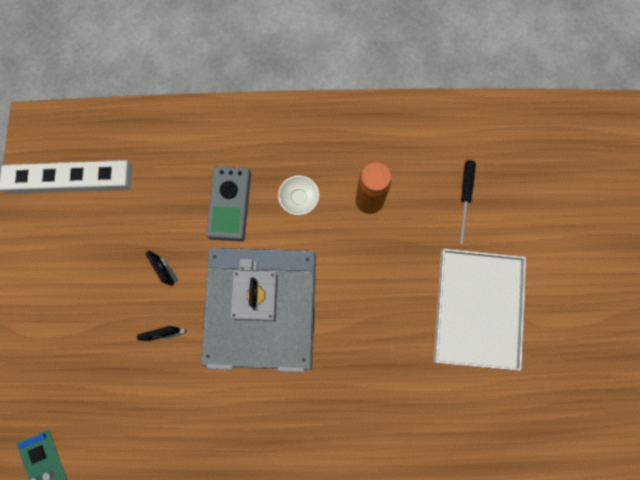

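View pics/wrist0.png

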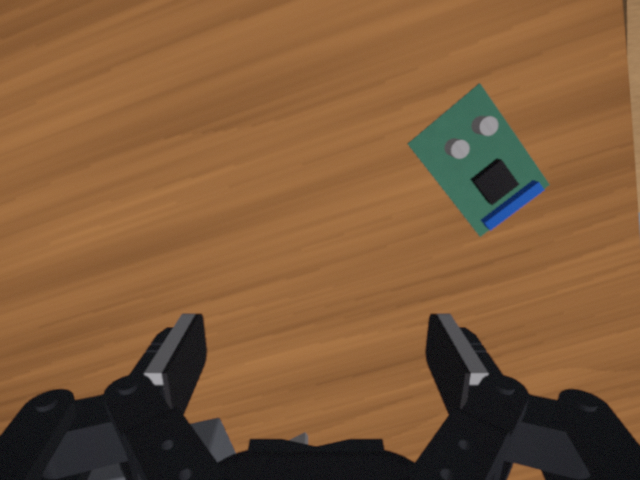

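Candidates for the key are the black head in the lock (top 254,293; scene 413,266) and a larger loose key on the bench (top 160,267; scene 520,345). The black pen (top 160,333) is only a look-alike. I choose the one standing in the lock and will check it in a crop.

```bash
python3 - <<'E'
from h import *
a=load('scene')['img'][215:375,320:560,::-1]; b=load('top')['img'][230:380,190:330,::-1]
a=cv2.resize(a,None,fx=3.3,fy=3.3,interpolation=cv2.INTER_CUBIC); cv2.imwrite('pics/crop_s.png',a[:, :800])
b=cv2.resize(b,None,fx=4,fy=4,interpolation=cv2.INTER_CUBIC); cv2.imwrite('pics/crop_t.png',b)
c=load('top')
P=onz(c,[(208,249),(315,250),(313,368),(203,367)],.07);print(P.round(4),P.mean(0))
T=onz(c,[(442,250),(526,257),(521,370),(435,363)],.025);print(T.round(4),T.mean(0))
E
```

```text
[[0.6366 0.3353 0.07  ]
 [0.6299 0.1163 0.07  ]
 [0.3943 0.1243 0.07  ]
 [0.3995 0.3415 0.07  ]] [0.51507206 0.22934161 0.07      ]
[[ 0.6328 -0.1532  0.025 ]
 [ 0.6135 -0.335   0.025 ]
 [ 0.3764 -0.3047  0.025 ]
 [ 0.3969 -0.1252  0.025 ]] [ 0.50490329 -0.2295377   0.025     ]
```

View pics/crop_s.png

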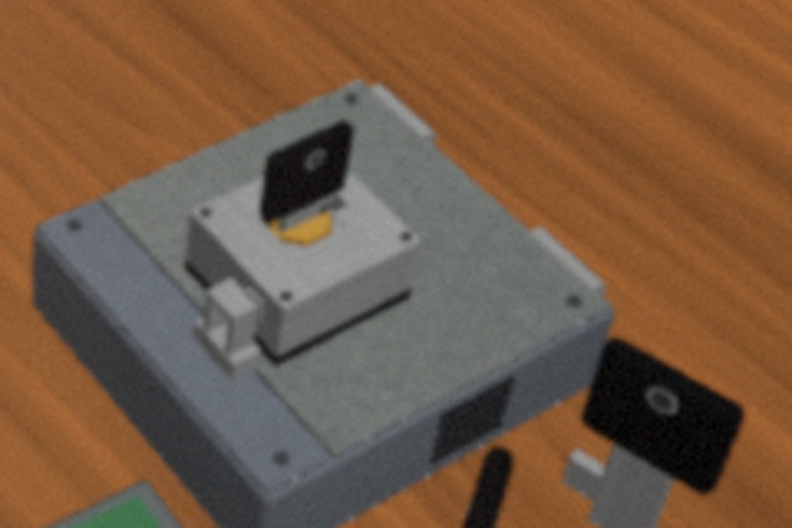

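View pics/crop_t.png

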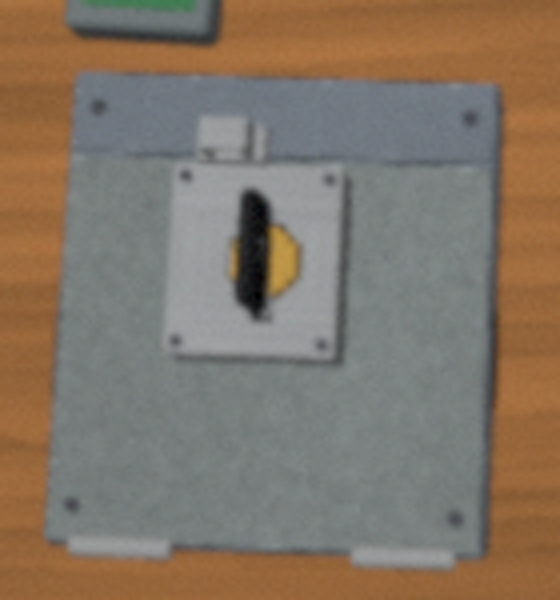

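```bash
python3 - <<'E'
from h import *
c=load('top'); s=load('scene')
S=np.array([(186,177),(329,181),(321,345),(176,341)])/4+[190-.375,230-.375]
P=onz(c,S,.116); print(P.round(4),P.mean(0).round(4)); 
d=P[0]-P[3]+P[1]-P[2]; print('yaw',np.degrees(np.arctan2(d[1],d[0])))
for n,cc,roi in (('top',c,(235,265,310,285)),('scene',s,(380,240,450,310))):
    im=cc['img'][roi[1]:roi[3],roi[0]:roi[2]] if n=='scene' else cc['img'][265:315,235:285]
    off=(roi[0],roi[1]) if n=='scene' else (235,265)
    hsv=cv2.cvtColor(np.ascontiguousarray(im),cv2.COLOR_RGB2HSV)
    br=(hsv[...,1]>120)&(hsv[...,2]>100)&(hsv[...,0]<30)
    bk=hsv[...,2]<50
    for nm,m,z in (('brass',br,.116),('black',bk,None)):
        k,l,st,ce=cv2.connectedComponentsWithStats(m.astype(np.uint8))
        for i in range(1,k):
            if st[i,4]<25: continue
            ys,xs=np.nonzero(l==i); pts=np.c_[xs,ys]+off
            print(n,nm,st[i],(ce[i]+off).round(1),pts.min(0),pts.max(0))
            if z: 
                w=onz(cc,pts,z); print(w.min(0).round(4),w.max(0).round(4))
            else:
                print(cv2.minAreaRect(pts.astype(np.float32)))
                if n=='top': print(onz(cc,[ce[i]+off],.165))
L=P.mean(0)
print(proj(c,[[L[0],L[1],.152],[L[0],L[1],.176]]),proj(s,[[L[0],L[1],.152],[L[0],L[1],.116]]))
E
```

```text
[[0.5773 0.2692 0.116 ]
 [0.5739 0.1997 0.116 ]
 [0.4949 0.2038 0.116 ]
 [0.498  0.2734 0.116 ]] [0.536  0.2365 0.116 ]
yaw -2.987983509348015
top brass [22 22  7 16 97] [259.7 294.5] [257 287] [263 302]
[0.5218 0.2169 0.116 ] [0.5509 0.2285 0.116 ]
top black [ 15  13   7  30 165] [252.9 292.6] [250 278] [256 307]
((253.0, 292.5), (29.0, 6.0), 90.0)
[[0.53469042 0.2298644  0.165     ]]
scene brass [  0   0  45  20 471] [394.8 246.4] [380 240] [424 259]
[0.4448 0.1144 0.116 ] [0.5462 0.1619 0.116 ]
scene brass [56  0 14 12 89] [444.8 243.7] [436 240] [449 251]
[0.4058 0.1748 0.116 ] [0.4278 0.211  0.116 ]
scene brass [22 39 18 10 89] [412.3 284.2] [402 279] [419 288]
[0.5227 0.2223 0.116 ] [0.553  0.2448 0.116 ]
scene black [ 20  12  27  30 463] [412.2 266.7] [400 252] [426 281]
((412.4000549316406, 266.8000183105469), (17.88854217529297, 34.882659912109375), 63.43495178222656)
[[250.25892938 292.70052288]
 [248.43513318 291.25024287]] [[415.92757629 268.96480253]
 [413.68257729 283.35131259]]
```

```bash
python3 - <<'E'
from h import *
c=load('top'); s=load('scene')
o1,d1=ray(c,[(252.9,292.6)]);o2,d2=ray(s,[(412.2,266.7)]);d1=d1[0];d2=d2[0]
A=np.c_[d1,-d2];t=np.linalg.lstsq(A,o2-o1,rcond=None)[0];p,q=o1+t[0]*d1,o2+t[1]*d2;print(p,q)
print(onz(c,[(255.7,294.3)],.116), onz(s,[(412.2,266.7)],.152))
B=T_tool(); tgt=np.array([.535,.231,.29]); dlt=B[:3,:3].T@(tgt-B[:3,3]); print('tool shift',dlt, B[:3,:3].round(3))
E
```

```text
[0.53604476 0.23149497 0.15280141] [0.53823324 0.22922921 0.1527445 ]
[[0.53681271 0.23101397 0.116     ]] [[0.53767576 0.22870945 0.152     ]]
tool shift [-0.4349441  -0.18675843 -0.05927316] [[-0.949  0.315 -0.001]
 [ 0.315  0.949 -0.001]
 [ 0.    -0.001 -1.   ]]
```

```bash
python3 -m pendant '[{"x":-0.05,"y":-0.02,"z":-0.03,"wz":-2},{"x":-0.1,"y":-0.043,"z":-0.06,"wz":-4},{"x":-0.15,"y":-0.065,"z":-0.06,"wz":-6},{"x":-0.2,"y":-0.086,"z":-0.06,"wz":-8},{"x":-0.25,"y":-0.108,"z":-0.06,"wz":-10},{"x":-0.3,"y":-0.13,"z":-0.06,"wz":-12},{"x":-0.35,"y":-0.15,"z":-0.06,"wz":-14},{"x":-0.4,"y":-0.172,"z":-0.06,"wz":-15},{"x":-0.437,"y":-0.187,"z":-0.06,"wz":-16},{"x":-0.437,"y":-0.187,"z":-0.06,"wz":-16}]' 0.085 60
python3 - <<'E'
from h import *
c=snap('wrist','w1.png'); B=T_tool(); print(B.round(4)); print(proj(c,[[.537,.2305,.152],[.537,.2305,.116]]))
E
```

```text
[[-9.490e-01  3.154e-01 -6.000e-04  1.811e-01]
 [ 3.154e-01  9.490e-01 -1.000e-03  5.454e-01]
 [ 2.000e-04 -1.100e-03 -1.000e+00  2.307e-01]
 [ 0.000e+00  0.000e+00  0.000e+00  1.000e+00]]
[[130.8367278  651.83973932]
 [144.7638629  610.07250578]]invalid input at $[0]: expected keys x, y, z, wx, wy, wz
```

View pics/w1.png

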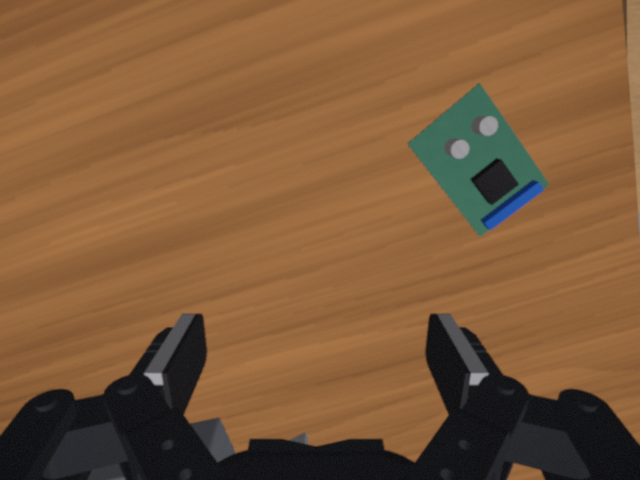

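The move was refused because every row needs all six keys. I'll retype it.

```bash
python3 -m pendant '[{"x":-0.05,"y":-0.02,"z":-0.03,"wx":0,"wy":0,"wz":-2},{"x":-0.1,"y":-0.043,"z":-0.06,"wx":0,"wy":0,"wz":-4},{"x":-0.15,"y":-0.065,"z":-0.06,"wx":0,"wy":0,"wz":-6},{"x":-0.2,"y":-0.086,"z":-0.06,"wx":0,"wy":0,"wz":-8},{"x":-0.25,"y":-0.108,"z":-0.06,"wx":0,"wy":0,"wz":-10},{"x":-0.3,"y":-0.13,"z":-0.06,"wx":0,"wy":0,"wz":-12},{"x":-0.35,"y":-0.15,"z":-0.06,"wx":0,"wy":0,"wz":-14},{"x":-0.4,"y":-0.172,"z":-0.06,"wx":0,"wy":0,"wz":-15},{"x":-0.437,"y":-0.187,"z":-0.06,"wx":0,"wy":0,"wz":-16},{"x":-0.437,"y":-0.187,"z":-0.06,"wx":0,"wy":0,"wz":-16}]' 0.085 60
python3 - <<'E'
from h import *
c=snap('wrist','w2.png'); B=T_tool(); print(B.round(4)); print(proj(c,[[.537,.2305,.176],[.537,.2305,.116]]))
E
```

```text
time: 1.45
ee_pos: [0.5385, 0.2279, 0.2901]
eef_rot: [-0.001, 0.023, 1.0, -0.001]
force: [-0.1, 1.6, 0.9]
width: 0.0851
[[-0.999   0.0441 -0.0017  0.5374]
 [ 0.0441  0.999  -0.001   0.2292]
 [ 0.0017 -0.0011 -1.      0.2902]
 [ 0.      0.      0.      1.    ]]
[[319.06636673 227.85335086]
 [318.59627659 206.41538663]]
```

View pics/w2.png

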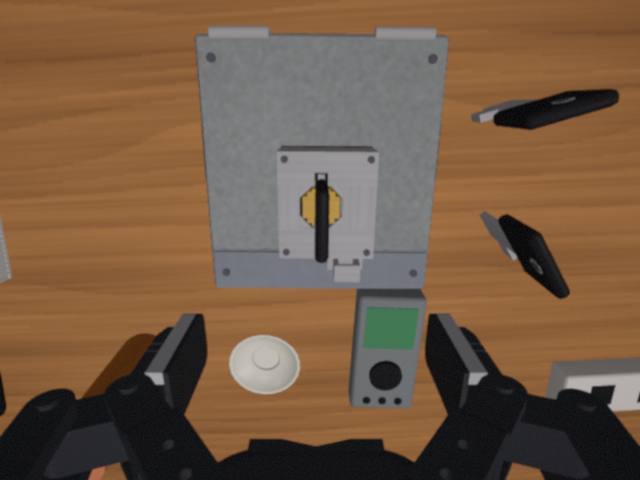

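```bash
python3 - <<'E'
from h import *
c=load('wrist'); im=c['img']
hsv=cv2.cvtColor(im,cv2.COLOR_RGB2HSV)
roi=np.zeros(im.shape[:2],bool); roi[165:270,285:360]=1
br=roi&(hsv[...,1]>120)&(hsv[...,2]>100)&(hsv[...,0]<32)
bk=roi&(hsv[...,2]<60)
for z,m in ((.116,br),(.17,bk)):
    k,l,st,ce=cv2.connectedComponentsWithStats(m.astype(np.uint8))
    for i in range(1,k):
        if st[i,4]>60:
            ys,xs=np.nonzero(l==i);w=onz(c,np.c_[xs,ys],z);print(z,st[i],w.min(0).round(4),w.max(0).round(4),((w.min(0)+w.max(0))/2).round(4))
# screws of case, at .116 and lid corners .07
P=onz(c,[(284,159),(371,159),(369,252),(286,252)],.116);d=P[3]-P[0]+P[2]-P[1];print(P.mean(0),np.degrees(np.arctan2(d[1],d[0])))
Q=onz(c,[(210,57),(433,59),(413,272),(226,272)],.07);d=Q[3]-Q[0]+Q[2]-Q[1];e=Q[1]-Q[0]+Q[2]-Q[3];print(Q.mean(0),np.degrees(np.arctan2(d[1],d[0])),np.degrees(np.arctan2(-e[0],e[1])))
cv2.imwrite('pics/w2c.png',cv2.resize(im[140:290,265:395,::-1],None,fx=4,fy=4,interpolation=cv2.INTER_CUBIC))
E
```

```text
0.116 [302 188  14  38 392] [0.5211 0.2162 0.116 ] [0.5531 0.2282 0.116 ] [0.5371 0.2222 0.116 ]
0.116 [329 188  11  36 310] [0.5217 0.2388 0.116 ] [0.552  0.2478 0.116 ] [0.5369 0.2433 0.116 ]
0.17 [316 174  13  88 987] [0.5005 0.2272 0.17  ] [0.5644 0.2376 0.17  ] [0.5325 0.2324 0.17  ]
[0.5380942  0.23795028 0.116     ] -2.0190189179269216
[0.51751312 0.23331032 0.07      ] -2.910098621455122 -2.7852826566635613
```

View pics/w2c.png

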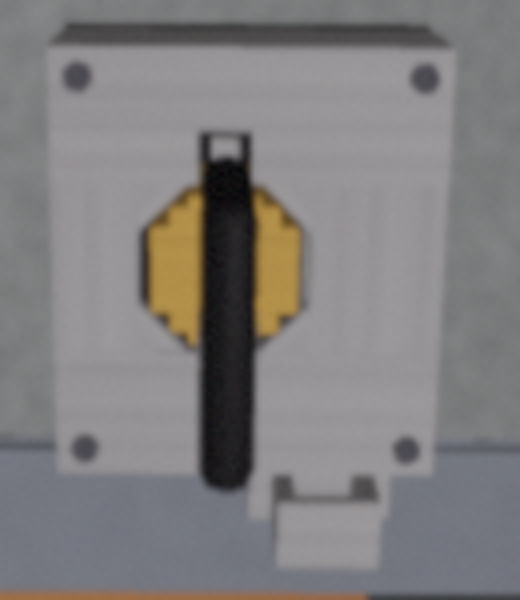

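The crop shows the head (crop 228,320) standing in the brass plug, with the notch on the robot side. This is the right key, and the tool yaw already matches it. I'll descend and grip.

```bash
python3 -m pendant '[{"x":0.001,"y":0.0035,"z":0.03,"wx":0,"wy":0,"wz":0},{"x":0.001,"y":0.0035,"z":0.07,"wx":0,"wy":0,"wz":0},{"x":0.001,"y":0.0035,"z":0.11,"wx":0,"wy":0,"wz":0},{"x":0.001,"y":0.0035,"z":0.14,"wx":0,"wy":0,"wz":0},{"x":0.001,"y":0.0035,"z":0.156,"wx":0,"wy":0,"wz":0},{"x":0.001,"y":0.0035,"z":0.156,"wx":0,"wy":0,"wz":0}]' 0.085 60
python3 - <<'E'
from h import *
c=snap('wrist','w3.png');snap('scene','s3.png'); B=T_tool(); print(B.round(4)); print(r.observe()['force'],r.observe()['moment'])
E
```

```text
time: 2.25
ee_pos: [0.5351, 0.2331, 0.1334]
eef_rot: [-0.002, 0.022, 1.0, -0.001]
force: [0.3, -0.8, 0.2]
width: 0.0849
[[-9.991e-01  4.360e-02  0.000e+00  5.368e-01]
 [ 4.360e-02  9.991e-01 -5.000e-04  2.331e-01]
 [-0.000e+00 -5.000e-04 -1.000e+00  1.355e-01]
 [ 0.000e+00  0.000e+00  0.000e+00  1.000e+00]]
[-0.42005052  0.14394709  0.70191508] [0.02098716 0.05839422 0.01068745]
```

View pics/w3.png

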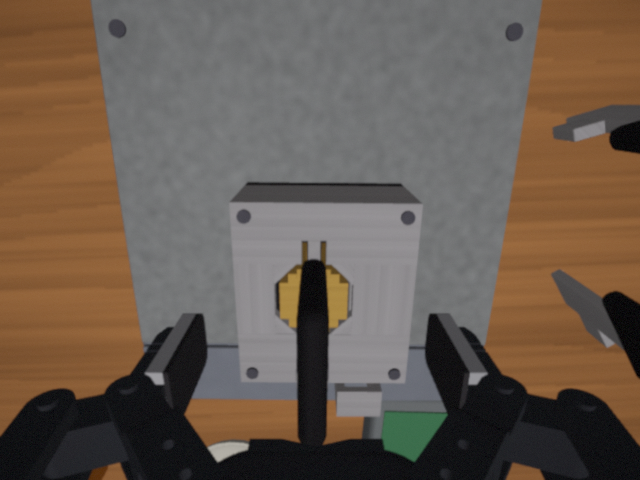

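The key (column 313) is midway between the fingers (204 and 427, middle 315). Closing.

```bash
python3 -m pendant '[{"x":0,"y":0,"z":0,"wx":0,"wy":0,"wz":0},{"x":0,"y":0,"z":0,"wx":0,"wy":0,"wz":0},{"x":0,"y":0,"z":0,"wx":0,"wy":0,"wz":0},{"x":0,"y":0,"z":0,"wx":0,"wy":0,"wz":0},{"x":0,"y":0,"z":0,"wx":0,"wy":0,"wz":0},{"x":0,"y":0,"z":0,"wx":0,"wy":0,"wz":0}]' 0 70
python3 - <<'E'
from h import *
c=snap('wrist','w4.png'); s=r.observe(); print(s['ee_pos'],s['width'],s['force'],s['moment'],s['time'])
E
```

```text
time: 3.1
ee_pos: [0.537, 0.2328, 0.1357]
eef_rot: [0.0, 0.022, 1.0, -0.0]
force: [-0.3, -2.1, 3.0]
width: 0.0091
[0.53691202 0.2328656  0.13571508] 0.009387085633690057 [-0.7300545  -2.18262791  3.45921571] [-0.45946786  0.20012037  0.00866529] 3.15
```

View pics/w4.png

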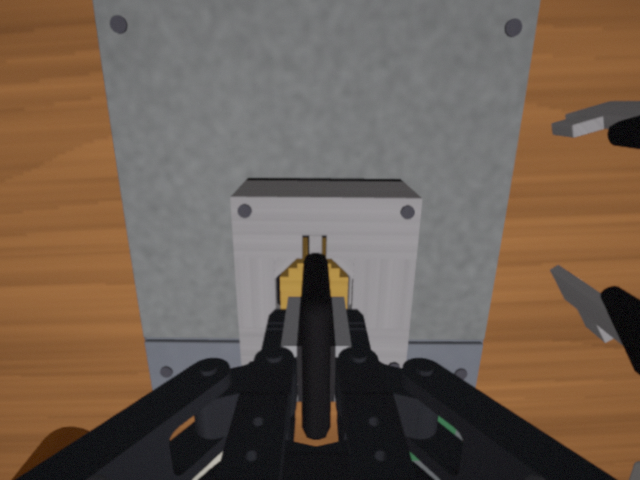

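```bash
python3 -m pendant '[{"x":0,"y":0,"z":0,"wx":0,"wy":0,"wz":6},{"x":0,"y":0,"z":0,"wx":0,"wy":0,"wz":12},{"x":0,"y":0,"z":0,"wx":0,"wy":0,"wz":18},{"x":0,"y":0,"z":0,"wx":0,"wy":0,"wz":24},{"x":0,"y":0,"z":0,"wx":0,"wy":0,"wz":30},{"x":0,"y":0,"z":0,"wx":0,"wy":0,"wz":36},{"x":0,"y":0,"z":0,"wx":0,"wy":0,"wz":40},{"x":0,"y":0,"z":0,"wx":0,"wy":0,"wz":40}]'
python3 - <<'E'
from h import *
s=r.observe(); print(s['ee_pos'],s['width'],s['force'],s['moment'],s['time'],rot(s['eef_rot']).as_matrix()[:,0])
E
```

```text
time: 4.15
ee_pos: [0.5369, 0.2324, 0.1357]
eef_rot: [0.0, 0.362, 0.932, -0.001]
force: [-1.0, -2.8, 2.4]
width: 0.0094
[0.53689329 0.23242235 0.13574579] 0.009416552688391146 [-0.99861274 -2.81682216  2.44871059] [-0.72850603  0.24331402  0.0301888 ] 4.15 [-0.73772822  0.67509697 -0.00107504]
```

```bash
python3 -m pendant '[{"x":0,"y":0,"z":0,"wx":0,"wy":0,"wz":6},{"x":0,"y":0,"z":0,"wx":0,"wy":0,"wz":12},{"x":0,"y":0,"z":0,"wx":0,"wy":0,"wz":18},{"x":0,"y":0,"z":0,"wx":0,"wy":0,"wz":24},{"x":0,"y":0,"z":0,"wx":0,"wy":0,"wz":30},{"x":0,"y":0,"z":0,"wx":0,"wy":0,"wz":36},{"x":0,"y":0,"z":0,"wx":0,"wy":0,"wz":42},{"x":0,"y":0,"z":0,"wx":0,"wy":0,"wz":44},{"x":0,"y":0,"z":0,"wx":0,"wy":0,"wz":44}]'
python3 - <<'E'
from h import *
s=r.observe(); print(s['ee_pos'],s['width'],s['force'],s['moment'],s['time'],rot(s['eef_rot']).as_matrix()[:,0])
E
```

```text
time: 5.28
ee_pos: [0.5371, 0.2321, 0.1358]
eef_rot: [0.001, 0.684, 0.729, -0.001]
force: [0.3, -4.4, 1.8]
width: 0.0091
[0.53705706 0.23213377 0.13577677] 0.009130204897694066 [ 0.25971638 -4.36946242  1.8389681 ] [-0.8727752  -0.03905488  0.01315213] 5.275 [-0.06353203  0.9979774  -0.00218906]
```

```bash
python3 -m pendant '[{"x":0,"y":0,"z":0,"wx":0,"wy":0,"wz":2},{"x":0,"y":0,"z":0,"wx":0,"wy":0,"wz":4},{"x":0,"y":0,"z":0,"wx":0,"wy":0,"wz":5},{"x":0,"y":0,"z":0,"wx":0,"wy":0,"wz":5}]'
python3 - <<'E'
from h import *
s=r.observe(); x=rot(s['eef_rot']).as_matrix()[:,0]; print(s['ee_pos'],s['width'],s['force'],s['moment'],s['time'],np.degrees(np.arctan2(x[1],x[0])))
snap('wrist','w5.png');snap('scene','s5.png');snap('top','t5.png')
E
```

```text
time: 5.78
ee_pos: [0.537, 0.2322, 0.1358]
eef_rot: [0.001, 0.715, 0.699, -0.001]
force: [-0.5, -3.2, 2.5]
width: 0.0091
[0.53702834 0.23220064 0.13576233] 0.009126631024393133 [-0.49218362 -3.21648545  2.49568723] [-0.72389031  0.00310244  0.09105156] 5.775 88.63935810692126
```

View pics/w5.png

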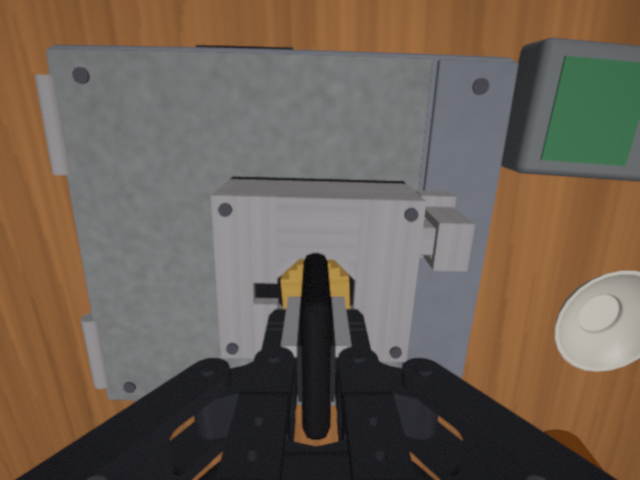

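```bash
python3 -m pendant '[{"x":0,"y":0,"z":0,"wx":0,"wy":0,"wz":1.5},{"x":0,"y":0,"z":0,"wx":0,"wy":0,"wz":3},{"x":0,"y":0,"z":0,"wx":0,"wy":0,"wz":4},{"x":0,"y":0,"z":0,"wx":0,"wy":0,"wz":4}]'
python3 - <<'E'
from h import *
s=r.observe(); x=rot(s['eef_rot']).as_matrix()[:,0]; print(s['ee_pos'],s['width'],s['force'],s['moment'],s['time'],np.degrees(np.arctan2(x[1],x[0])))
E
```

```text
time: 6.42
ee_pos: [0.537, 0.2322, 0.1358]
eef_rot: [0.001, 0.739, 0.674, -0.001]
force: [-1.3, -3.0, 2.8]
width: 0.009
[0.53695282 0.23221384 0.13580085] 0.009014289553221895 [-1.2559471  -2.95913486  2.82406404] [-0.82691582  0.14561921  1.18292468] 6.425 84.70482532908635
```

The moment has risen to 1.18 Nm, so the key is hard on its stop. I'll check the bolt.

```bash
python3 - <<'E'
from h import *
c=snap('wrist','w6.png'); 
a=cv2.resize(c['img'][170:290,200:500,::-1],None,fx=2.6,fy=2.6,interpolation=cv2.INTER_CUBIC)
cv2.imwrite('pics/w6c.png',a)
c=snap('scene','s6.png'); cv2.imwrite('pics/s6c.png',cv2.resize(c['img'][230:350,340:500,::-1],None,fx=4,fy=4,interpolation=cv2.INTER_CUBIC))
E
```

```text
(no output)
```

View pics/w6c.png

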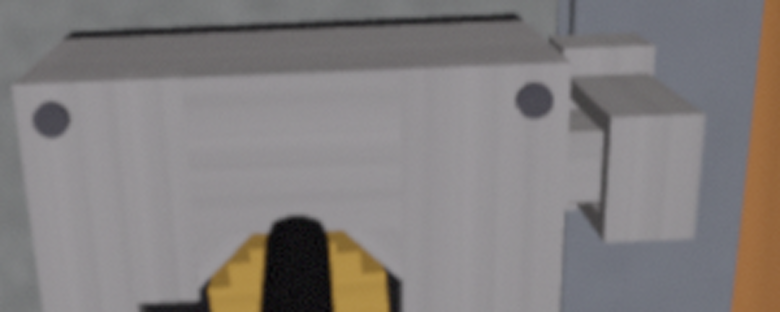

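View pics/s6c.png

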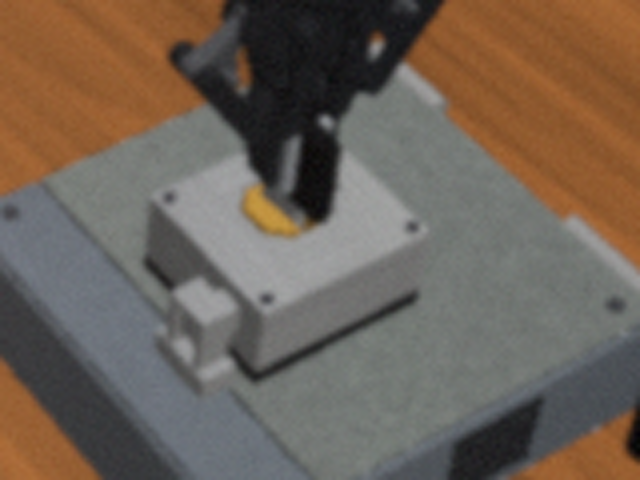

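The bolt now bridges the gap from the case into the staple (w6 crop 585,165). I'll turn the key back.

```bash
python3 -m pendant '[{"x":0,"y":0,"z":0,"wx":0,"wy":0,"wz":-5},{"x":0,"y":0,"z":0,"wx":0,"wy":0,"wz":-10},{"x":0,"y":0,"z":0,"wx":0,"wy":0,"wz":-16},{"x":0,"y":0,"z":0,"wx":0,"wy":0,"wz":-22},{"x":0,"y":0,"z":0,"wx":0,"wy":0,"wz":-28},{"x":0,"y":0,"z":0,"wx":0,"wy":0,"wz":-34},{"x":0,"y":0,"z":0,"wx":0,"wy":0,"wz":-40},{"x":0,"y":0,"z":0,"wx":0,"wy":0,"wz":-46},{"x":0,"y":0,"z":0,"wx":0,"wy":0,"wz":-50},{"x":0,"y":0,"z":0,"wx":0,"wy":0,"wz":-50}]'
python3 - <<'E'
from h import *
s=r.observe(); x=rot(s['eef_rot']).as_matrix()[:,0]; print(s['ee_pos'],s['width'],s['force'],s['moment'],s['time'],np.degrees(np.arctan2(x[1],x[0])))
E
python3 -m pendant '[{"x":0,"y":0,"z":0,"wx":0,"wy":0,"wz":-6},{"x":0,"y":0,"z":0,"wx":0,"wy":0,"wz":-12},{"x":0,"y":0,"z":0,"wx":0,"wy":0,"wz":-18},{"x":0,"y":0,"z":0,"wx":0,"wy":0,"wz":-24},{"x":0,"y":0,"z":0,"wx":0,"wy":0,"wz":-30},{"x":0,"y":0,"z":0,"wx":0,"wy":0,"wz":-36},{"x":0,"y":0,"z":0,"wx":0,"wy":0,"wz":-40},{"x":0,"y":0,"z":0,"wx":0,"wy":0,"wz":-42},{"x":0,"y":0,"z":0,"wx":0,"wy":0,"wz":-42}]'
python3 - <<'E'
from h import *
s=r.observe(); x=rot(s['eef_rot']).as_matrix()[:,0]; print(s['ee_pos'],s['width'],s['force'],s['moment'],s['time'],np.degrees(np.arctan2(x[1],x[0])))
E
```

```text
time: 7.78
ee_pos: [0.5367, 0.2329, 0.1358]
eef_rot: [-0.0, 0.386, 0.922, -0.0]
force: [-1.6, 0.8, 2.8]
width: 0.0091
[0.5366587  0.23286892 0.13577572] 0.009089977327319301 [-1.58392985  0.75067316  2.75129007] [-0.0021962   0.43009853  0.01147297] 7.775 134.5800477128159
time: 8.9
ee_pos: [0.5362, 0.2325, 0.1357]
eef_rot: [-0.001, 0.031, 1.0, -0.001]
force: [-3.8, -4.2, 5.2]
width: 0.0093
[0.53619119 0.23254331 0.1357497 ] 0.009321988504799933 [-3.83906812 -4.21797636  5.19698677] [-0.78158842  0.66700749 -0.0186166 ] 8.9 176.43649362118936
```

```bash
python3 -m pendant '[{"x":0,"y":0,"z":0,"wx":0,"wy":0,"wz":-1},{"x":0,"y":0,"z":0,"wx":0,"wy":0,"wz":-2},{"x":0,"y":0,"z":0,"wx":0,"wy":0,"wz":-3},{"x":0,"y":0,"z":0,"wx":0,"wy":0,"wz":-3}]'
python3 - <<'E'
from h import *
s=r.observe(); x=rot(s['eef_rot']).as_matrix()[:,0]; print(s['ee_pos'],s['width'],s['force'],s['moment'],s['time'],np.degrees(np.arctan2(x[1],x[0])))
E
```

```text
time: 9.4
ee_pos: [0.5361, 0.2325, 0.1358]
eef_rot: [-0.001, 0.005, 1.0, -0.001]
force: [-3.0, -3.0, 3.9]
width: 0.0092
[0.53614326 0.23246939 0.13576214] 0.009227286837415853 [-3.03110941 -2.9971285   3.86714839] [-0.75537281  0.52385876 -0.11348558] 9.4 179.43967513247858
```

```bash
python3 -m pendant '[{"x":0,"y":0,"z":0,"wx":0,"wy":0,"wz":-1},{"x":0,"y":0,"z":0,"wx":0,"wy":0,"wz":-2},{"x":0,"y":0,"z":0,"wx":0,"wy":0,"wz":-2}]'
python3 - <<'E'
from h import *
s=r.observe(); x=rot(s['eef_rot']).as_matrix()[:,0]; print(s['ee_pos'],s['width'],s['force'],s['moment'],s['time'],np.degrees(np.arctan2(x[1],x[0])))
c=snap('wrist','w7.png'); cv2.imwrite('pics/w7c.png',cv2.resize(c['img'][150:390,210:440,::-1],None,fx=2.4,fy=2.4,interpolation=cv2.INTER_CUBIC))
E
```

```text
time: 9.78
ee_pos: [0.5361, 0.2324, 0.1357]
eef_rot: [-0.001, -0.012, 1.0, -0.001]
force: [-3.1, -4.2, 4.1]
width: 0.0091
[0.53610171 0.2324126  0.13573708] 0.00912179125242574 [-3.10412476 -4.22890066  4.05231792] [-0.73204394  0.54002059 -0.23563712] 9.775 -178.57029469623347
```

View pics/w7c.png

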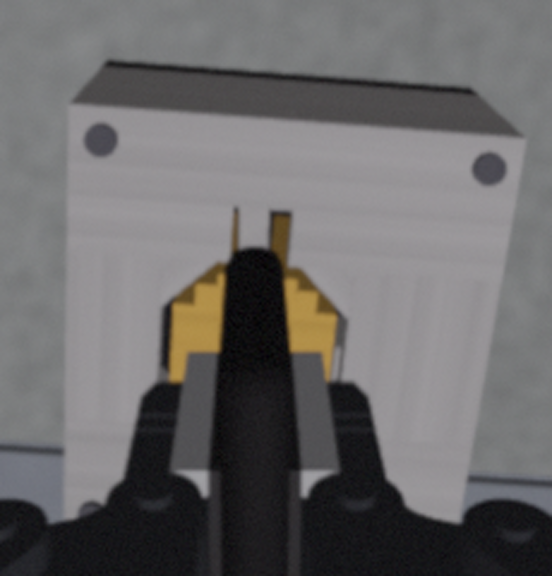

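The key is back on its zero stop, but the bit hugs the left side of the notch. I'll turn 4° forward to centre it, then lift in steps.

```bash
python3 -m pendant '[{"x":0,"y":0,"z":0,"wx":0,"wy":0,"wz":2},{"x":0,"y":0,"z":0,"wx":0,"wy":0,"wz":3.8},{"x":0,"y":0,"z":0,"wx":0,"wy":0,"wz":3.8}]'
python3 - <<'E'
from h import *
s=r.observe(); x=rot(s['eef_rot']).as_matrix()[:,0]; print(s['ee_pos'],s['width'],s['force'],s['moment'],s['time'],np.degrees(np.arctan2(x[1],x[0])))
c=snap('wrist','w8.png'); cv2.imwrite('pics/w8c.png',cv2.resize(c['img'][150:390,210:440,::-1],None,fx=2.4,fy=2.4,interpolation=cv2.INTER_CUBIC))
E
```

```text
time: 10.2
ee_pos: [0.5363, 0.2328, 0.1357]
eef_rot: [-0.001, 0.021, 1.0, -0.0]
force: [-0.6, -1.2, 1.8]
width: 0.0092
[0.53634659 0.23282381 0.13573834] 0.009177785437675062 [-0.56840627 -1.18317512  1.82656924] [-0.11965334  0.09812839 -0.03810426] 10.2 177.59808539368547
```

View pics/w8c.png

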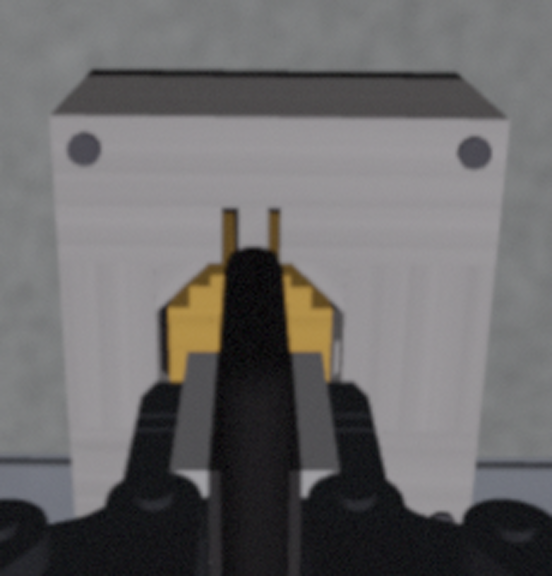

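Centred, with low forces. I'll start lifting.

```bash
python3 -m pendant '[{"x":0,"y":0,"z":-0.003,"wx":0,"wy":0,"wz":0},{"x":0,"y":0,"z":-0.007,"wx":0,"wy":0,"wz":0},{"x":0,"y":0,"z":-0.012,"wx":0,"wy":0,"wz":0},{"x":0,"y":0,"z":-0.012,"wx":0,"wy":0,"wz":0}]'
python3 - <<'E'
from h import *
s=r.observe(); x=rot(s['eef_rot']).as_matrix()[:,0]; print(s['ee_pos'],s['width'],s['force'],s['moment'],s['time'],np.degrees(np.arctan2(x[1],x[0])))
E
```

```text
time: 10.75
ee_pos: [0.5367, 0.2328, 0.1484]
eef_rot: [-0.0, 0.021, 1.0, -0.0]
force: [0.1, -1.7, -0.2]
width: 0.0092
[0.53673407 0.23284594 0.14840472] 0.009241005915568602 [ 0.08421233 -1.65590537 -0.16815148] [-0.19513835 -0.01574925 -0.06367411] 10.75 177.6302442302044
```

```bash
python3 -m pendant '[{"x":0,"y":0,"z":-0.008,"wx":0,"wy":0,"wz":0},{"x":0,"y":0,"z":-0.018,"wx":0,"wy":0,"wz":0},{"x":0,"y":0,"z":-0.03,"wx":0,"wy":0,"wz":0},{"x":0,"y":0,"z":-0.045,"wx":0,"wy":0,"wz":0},{"x":0,"y":0,"z":-0.07,"wx":0,"wy":0,"wz":0},{"x":0,"y":0,"z":-0.1,"wx":0,"wy":0,"wz":0},{"x":0,"y":0,"z":-0.12,"wx":0,"wy":0,"wz":0},{"x":0,"y":0,"z":-0.12,"wx":0,"wy":0,"wz":0}]'
python3 - <<'E'
from h import *
s=r.observe(); x=rot(s['eef_rot']).as_matrix()[:,0]; print(s['ee_pos'],s['width'],s['force'],s['moment'],s['time'],np.degrees(np.arctan2(x[1],x[0])))
snap('wrist','w9.png');snap('scene','s9.png')
E
```

```text
time: 11.75
ee_pos: [0.538, 0.2333, 0.2713]
eef_rot: [0.002, 0.021, 1.0, 0.0]
force: [-0.6, 0.2, -1.6]
width: 0.0089
[0.53799889 0.23325509 0.27131713] 0.00888490802532055 [-0.62205743  0.23195104 -1.58377151] [ 0.01136509 -0.0794495   0.05095844] 11.75 177.63668886204923
```

View pics/s9.png

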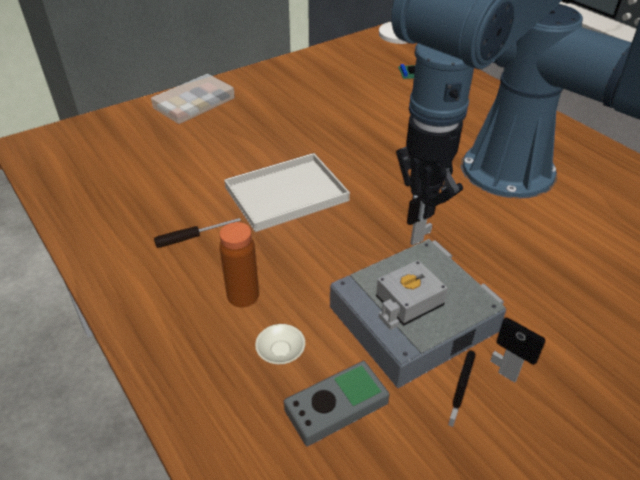

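View pics/w9.png

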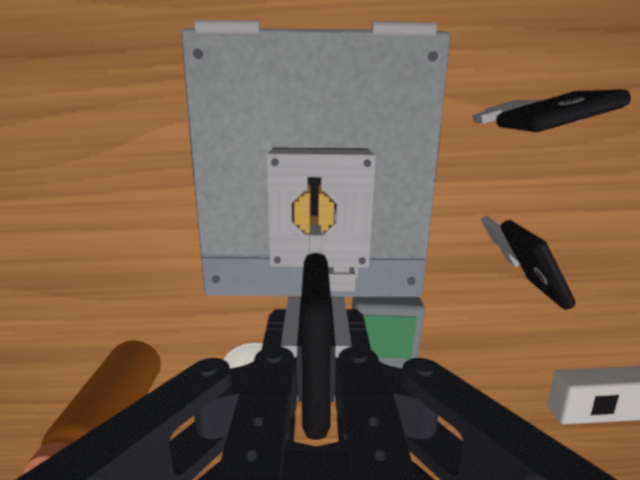

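The key is out and held upright, and the bolt is still across. I'll carry it to above the tray, turning the jaws to the radial direction.

```bash
python3 -m pendant '[{"x":0.001,"y":-0.03,"z":0,"wx":0,"wy":0,"wz":8},{"x":0.003,"y":-0.08,"z":0,"wx":0,"wy":0,"wz":17},{"x":0.004,"y":-0.13,"z":0,"wx":0,"wy":0,"wz":26},{"x":0.006,"y":-0.18,"z":0,"wx":0,"wy":0,"wz":36},{"x":0.007,"y":-0.23,"z":0,"wx":0,"wy":0,"wz":46},{"x":0.009,"y":-0.28,"z":0,"wx":0,"wy":0,"wz":56},{"x":0.01,"y":-0.33,"z":0,"wx":0,"wy":0,"wz":66},{"x":0.012,"y":-0.38,"z":0,"wx":0,"wy":0,"wz":76},{"x":0.013,"y":-0.42,"z":0,"wx":0,"wy":0,"wz":86},{"x":0.014,"y":-0.45,"z":0,"wx":0,"wy":0,"wz":96}]'
python3 - <<'E'
from h import *
s=r.observe(); x=rot(s['eef_rot']).as_matrix(); print(s['ee_pos'],s['width'],s['force'],s['time'],x.round(3),s['joint_positions'])
E
```

```text
time: 13.1
ee_pos: [0.503, -0.2176, 0.2669]
eef_rot: [-0.001, 0.759, 0.651, -0.001]
force: [-0.0, 0.6, -0.6]
width: 0.0093
[ 0.5029882  -0.21757483  0.26686793] 0.009298155040454522 [-0.02470205  0.62265713 -0.63096292] 13.1 [[ 0.153  0.988 -0.003]
 [ 0.988 -0.153  0.001]
 [ 0.001 -0.003 -1.   ]] [-6.24486109e-01  9.37469283e-02  1.63206085e+00 -7.08067285e-04
  1.41855226e+00 -4.71182195e-01]
```

```bash
python3 -m pendant '[{"x":-0.002,"y":0,"z":0.01,"wx":-7,"wy":0,"wz":0},{"x":-0.004,"y":0,"z":0.03,"wx":-14,"wy":0,"wz":0},{"x":-0.006,"y":0,"z":0.05,"wx":-21,"wy":0,"wz":0},{"x":-0.008,"y":0,"z":0.07,"wx":-28,"wy":0,"wz":0},{"x":-0.01,"y":0,"z":0.09,"wx":-35,"wy":0,"wz":0},{"x":-0.01,"y":0,"z":0.11,"wx":-42,"wy":0,"wz":0},{"x":-0.01,"y":0,"z":0.117,"wx":-49,"wy":0,"wz":0},{"x":-0.01,"y":0,"z":0.117,"wx":-55,"wy":0,"wz":0},{"x":-0.01,"y":0,"z":0.117,"wx":-55,"wy":0,"wz":0}]'
python3 - <<'E'
from h import *
s=r.observe(); x=rot(s['eef_rot']).as_matrix(); print(s['ee_pos'],s['width'],s['force'],s['time'],x.round(3),s['joint_positions'].round(2) if hasattr(s['joint_positions'],'round') else s['joint_positions'])
snap('scene','s10.png');c=snap('top','t10.png')
E
```

```text
time: 14.22
ee_pos: [0.4996, -0.2262, 0.1475]
eef_rot: [0.348, 0.675, 0.577, 0.3]
force: [0.8, -0.3, -0.3]
width: 0.0092
[ 0.49962354 -0.22619988  0.14746453] 0.009249594136867784 [ 0.81139855 -0.28823433 -0.28951406] 14.225 [[ 0.155  0.57   0.807]
 [ 0.988 -0.092 -0.124]
 [ 0.003  0.817 -0.577]] [-1.05 -0.06  2.4   1.48  0.7  -2.07]
```

View pics/s10.png

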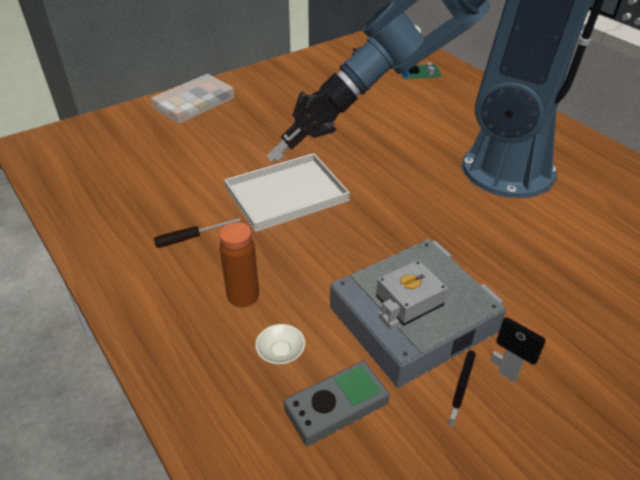

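View pics/t10.png

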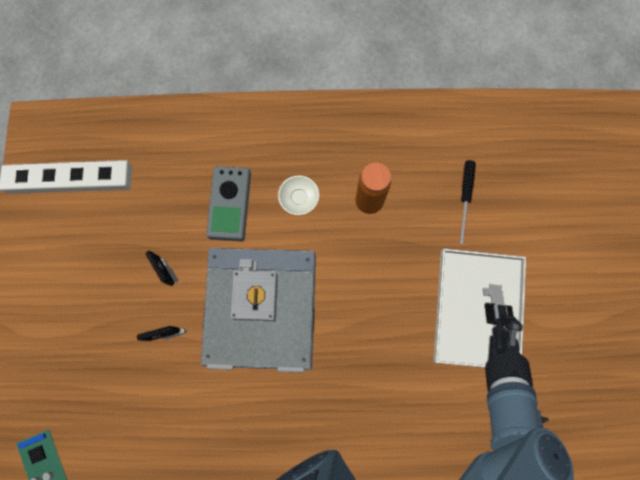

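```bash
python3 -m pendant '[{"x":0,"y":-0.0163,"z":0.0115,"wx":0,"wy":0,"wz":0},{"x":0,"y":-0.0327,"z":0.0231,"wx":0,"wy":0,"wz":0},{"x":0,"y":-0.049,"z":0.0346,"wx":0,"wy":0,"wz":0},{"x":0,"y":-0.0654,"z":0.0462,"wx":0,"wy":0,"wz":0},{"x":0,"y":-0.0768,"z":0.0542,"wx":0,"wy":0,"wz":0},{"x":0,"y":-0.0817,"z":0.0577,"wx":0,"wy":0,"wz":0},{"x":0,"y":-0.0817,"z":0.0577,"wx":0,"wy":0,"wz":0}]'
python3 - <<'E'
from h import *
s=r.observe(); x=rot(s['eef_rot']).as_matrix(); print(s['ee_pos'],s['width'],s['force'],s['time'],x.round(3),np.round(s['joint_positions'],2))
c=snap('scene','s11.png');cv2.imwrite('pics/s11c.png',cv2.resize(c['img'][90:240,200:400,::-1],None,fx=4,fy=4,interpolation=cv2.INTER_CUBIC))
E
```

```text
time: 15.2
ee_pos: [0.4995, -0.2253, 0.047]
eef_rot: [0.347, 0.676, 0.577, 0.3]
force: [-0.3, 0.1, -1.2]
width: 0.0089
[ 0.49953759 -0.22533091  0.04698861] 0.008895281799008394 [-0.27904639  0.11591323 -1.24053969] 15.2 [[ 0.154  0.572  0.806]
 [ 0.988 -0.094 -0.122]
 [ 0.005  0.815 -0.579]] [-1.05  0.31  2.38  1.87  0.73 -2.59]
```

View pics/s11c.png

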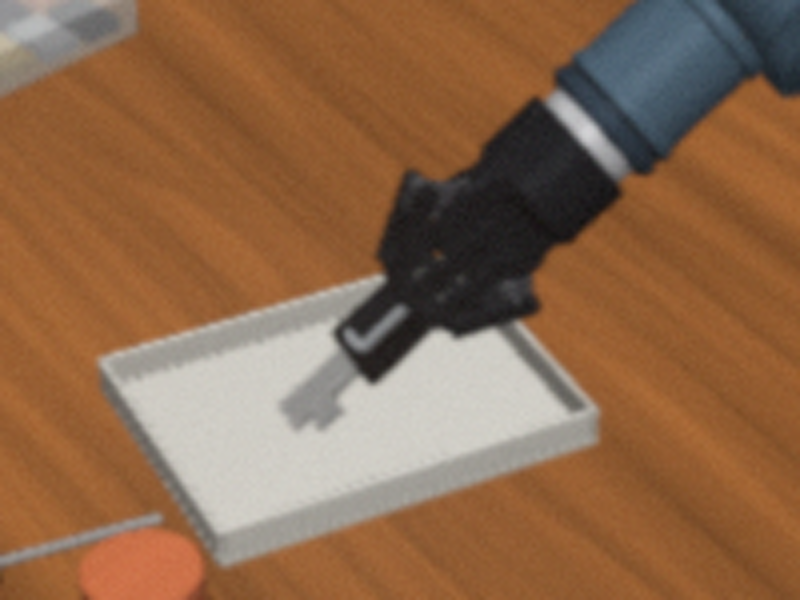

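```bash
python3 -m pendant '[{"x":0,"y":-0.0025,"z":0.0017,"wx":0,"wy":0,"wz":0},{"x":0,"y":-0.0045,"z":0.0031,"wx":0,"wy":0,"wz":0},{"x":0,"y":-0.0045,"z":0.0031,"wx":0,"wy":0,"wz":0}]'
python3 -m pendant '[{"x":0,"y":-0.0008,"z":0.0006,"wx":0,"wy":0,"wz":0},{"x":0,"y":-0.0016,"z":0.0012,"wx":0,"wy":0,"wz":0},{"x":0,"y":-0.0016,"z":0.0012,"wx":0,"wy":0,"wz":0}]'
python3 -m pendant '[{"x":0,"y":-0.0008,"z":0.0006,"wx":0,"wy":0,"wz":0},{"x":0,"y":-0.0008,"z":0.0006,"wx":0,"wy":0,"wz":0}]'
```

```text
time: 15.62
ee_pos: [0.4996, -0.2256, 0.042]
eef_rot: [0.347, 0.676, 0.577, 0.3]
force: [0.3, 0.4, -0.1]
width: 0.0092
time: 16.0
ee_pos: [0.4997, -0.2256, 0.04]
eef_rot: [0.347, 0.676, 0.577, 0.3]
force: [-0.3, 0.4, 0.2]
width: 0.0092
time: 16.25
ee_pos: [0.5, -0.2257, 0.0395]
eef_rot: [0.348, 0.675, 0.577, 0.301]
force: [-2.4, 1.5, 3.6]
width: 0.0094
```

The tip touches the tray floor (3.6 N). I'll open only slightly so the head leans on the lower finger.

```bash
python3 -m pendant '[{"x":0,"y":0,"z":0,"wx":0,"wy":0,"wz":0},{"x":0,"y":0,"z":0,"wx":0,"wy":0,"wz":0},{"x":0,"y":0,"z":0,"wx":0,"wy":0,"wz":0}]' 0.022 20
python3 - <<'E'
from h import *
s=r.observe(); print(s['ee_pos'],s['width'],s['force'])
c=snap('scene','s12.png');cv2.imwrite('pics/s12c.png',cv2.resize(c['img'][90:240,200:400,::-1],None,fx=4,fy=4,interpolation=cv2.INTER_CUBIC))
c=snap('wrist','w12.png')
E
```

```text
time: 16.62
ee_pos: [0.5, -0.2257, 0.0394]
eef_rot: [0.348, 0.675, 0.577, 0.301]
force: [-0.6, -0.6, -0.1]
width: 0.0219
[ 0.49995689 -0.22569133  0.03943767] 0.021899895642266295 [-0.60013195 -0.64512392 -0.07525712]
```

View pics/s12c.png

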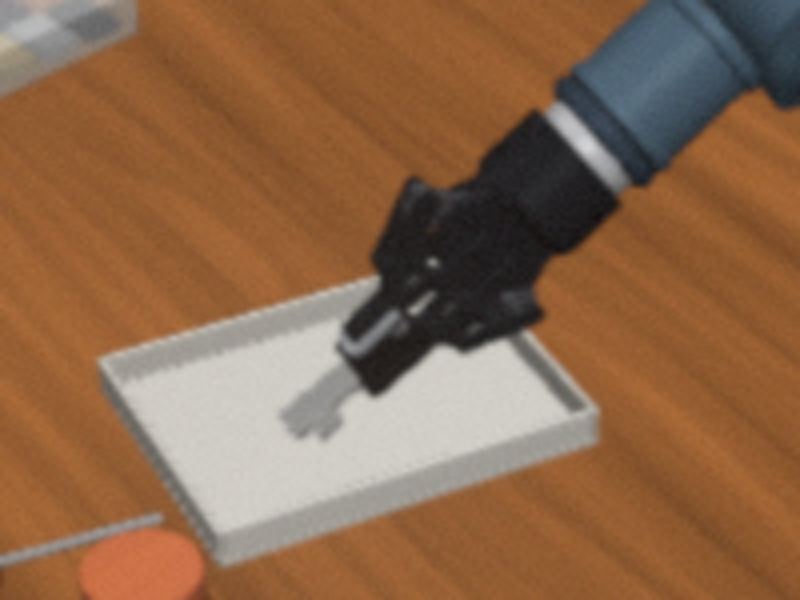

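View pics/w12.png

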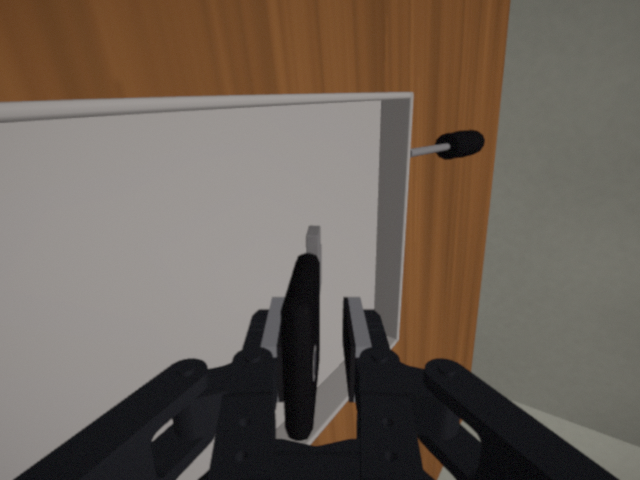

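```bash
python3 -m pendant '[{"x":0,"y":-0.0028,"z":-0.006,"wx":0,"wy":0,"wz":0},{"x":0,"y":-0.0056,"z":-0.012,"wx":0,"wy":0,"wz":0},{"x":0,"y":-0.0085,"z":-0.018,"wx":0,"wy":0,"wz":0},{"x":0,"y":-0.0113,"z":-0.024,"wx":0,"wy":0,"wz":0},{"x":0,"y":-0.014,"z":-0.03,"wx":0,"wy":0,"wz":0},{"x":0,"y":-0.017,"z":-0.036,"wx":0,"wy":0,"wz":0},{"x":0,"y":-0.0196,"z":-0.0415,"wx":0,"wy":0,"wz":0},{"x":0,"y":-0.0196,"z":-0.0415,"wx":0,"wy":0,"wz":0}]'
python3 - <<'E'
from h import *
s=r.observe(); print(s['ee_pos'],s['width'],s['force'])
c=snap('scene','s13.png');cv2.imwrite('pics/s13c.png',cv2.resize(c['img'][90:240,200:400,::-1],None,fx=4,fy=4,interpolation=cv2.INTER_CUBIC))
c=snap('wrist','w13.png')
E
```

```text
time: 17.73
ee_pos: [0.455, -0.2189, 0.0475]
eef_rot: [0.348, 0.676, 0.576, 0.301]
force: [0.2, -0.6, 0.8]
width: 0.0219
[ 0.45495378 -0.21894271  0.04750839] 0.02187152653964122 [ 0.20326122 -0.56472196  0.8384024 ]
```

View pics/s13c.png

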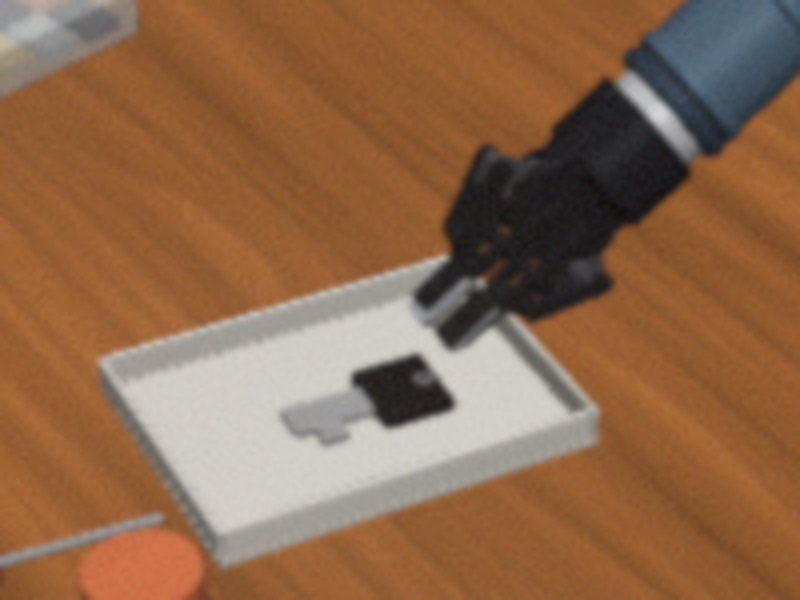

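View pics/w13.png

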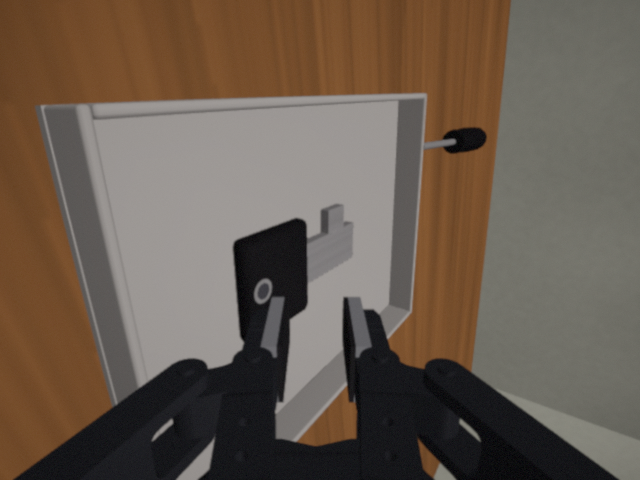

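The key lies flat in the tray, head at s13 crop (400,390) and tip at (290,410). I'll back off along the tool axis and check.

```bash
python3 -m pendant '[{"x":0,"y":0.01,"z":-0.02,"wx":0,"wy":0,"wz":0},{"x":0,"y":0.03,"z":-0.04,"wx":0,"wy":0,"wz":0},{"x":0,"y":0.06,"z":-0.06,"wx":0,"wy":0,"wz":0},{"x":0,"y":0.1,"z":-0.07,"wx":0,"wy":0,"wz":0},{"x":0,"y":0.1,"z":-0.07,"wx":0,"wy":0,"wz":0}]'
python3 - <<'E'
from h import *
s=r.observe(); print(s['ee_pos'],s['force'],np.round(s['joint_vel'],3))
c=snap('scene','s14.png');snap('top','t14.png')
cv2.imwrite('pics/s14c.png',cv2.resize(c['img'][240:350,340:500,::-1],None,fx=4,fy=4,interpolation=cv2.INTER_CUBIC))
E
```

```text
time: 18.45
ee_pos: [0.4573, -0.2214, 0.1736]
eef_rot: [0.351, 0.673, 0.578, 0.3]
force: [-0.9, -0.7, 0.2]
width: 0.0219
[ 0.45728575 -0.22138314  0.17357178] [-0.864862   -0.74133461  0.15741661] [-0.019  0.072  0.053  0.024 -0.004 -0.09 ]
```

View pics/s14.png

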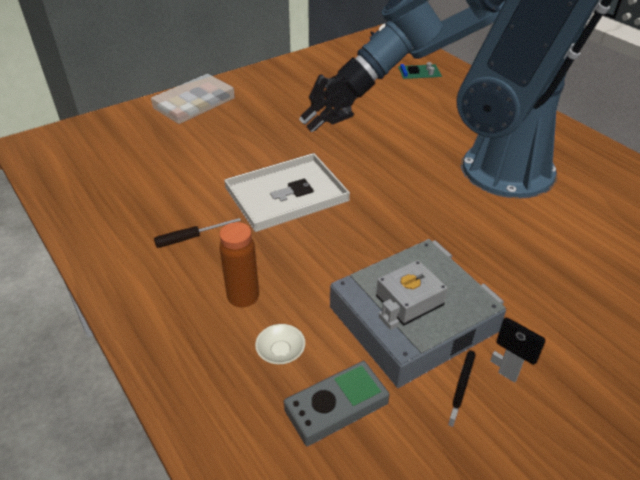

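View pics/t14.png

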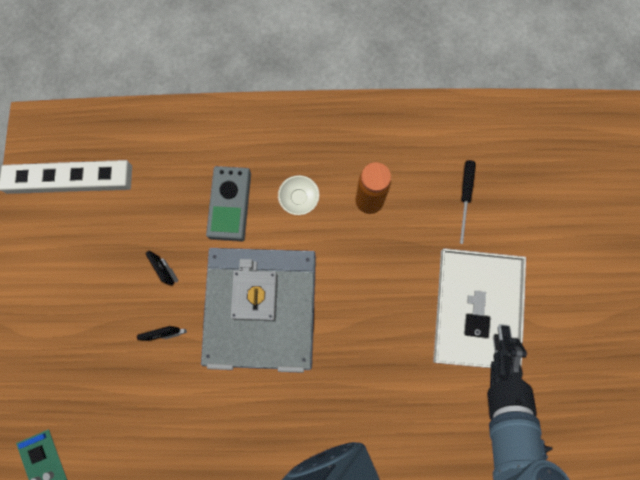

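View pics/s14c.png

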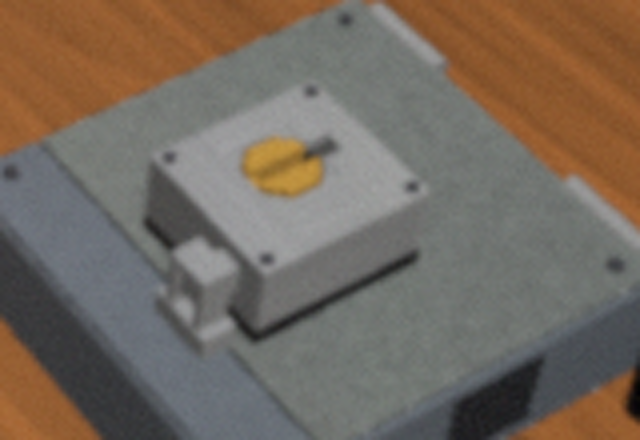

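```bash
python3 - <<'E'
import cv2,numpy as np
a=cv2.imread('pics/scene0.png')[295:330,372:412];b=cv2.imread('pics/s14.png')[295:330,372:412]
cv2.imwrite('pics/cmp.png',cv2.resize(np.hstack([a,b]),None,fx=9,fy=9,interpolation=cv2.INTER_CUBIC))
E
```

```text
(no output)
```

View pics/cmp.png

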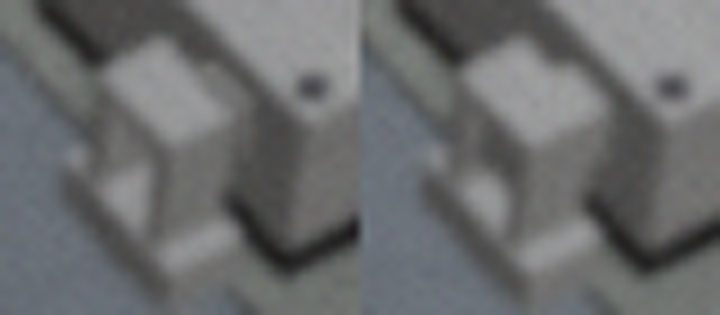

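Before/after: on the right the bolt fills the gap and shows inside the staple opening. Handing in.

```bash
python3 -m pendant '[{"x":0,"y":0,"z":0,"wx":0,"wy":0,"wz":0},{"x":0,"y":0,"z":0,"wx":0,"wy":0,"wz":0}]'; python3 -c "
from plant import r; print(r.hand_in())"
```

```text
time: 18.8
ee_pos: [0.4555, -0.2187, 0.1683]
eef_rot: [0.347, 0.675, 0.577, 0.301]
force: [0.1, 1.3, 0.3]
width: 0.0215
the job is handed in; nothing more can be done
None
```

I turned the key clockwise to its stop, which took about 93° and ended at a moment of 1.2 Nm. I then turned it back to its zero stop, centred the bit in the notch, and drew it straight up. I tilted the key, set its tip on the tray floor, and slid the fingers out so it lay down. The job was handed in at 18.8 s.

**Last checks:**
- **Bolt:** it spans the gap and shows inside the keeper. I judged its 18–20 mm travel from the key reaching its stop and from the pictures; I did not measure it.
- **Key:** it lies flat inside the tray.
- **Other objects:** by eye, the flask, dish, screwdriver and meter are where they were at the start.
- **Robot:** the arm is clear of everything.

**Disagreements or errors:** the cameras differed by 2–3 mm on where the lock axis is, and I used the wrist view. My first move was refused because its rows lacked some keys, and the arm did not move.

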